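# Hang the rail in the cubby's hook brackets

## Task

Pick up the black rail lying on the bench and hang it in the open cubby: bring it in from the open front through the mouths of both hook brackets, then let it down into their throats so that it lies fully home at both ends, and let go. The brackets can be clamped at any depth along their tracks and not quite square with each other, so feel for them gently and never force the rail against the cubby or its brackets. Leave the brush, the tin and the screwdriver where they are.

Things in the scene. Friction and masses are not known exactly. Their poses are not given: they have to be found in the camera images.
- unit: Fixed open cubby, 240 deep (own x) x 396 wide (own y) x 300 mm high: white base, two white side boards with beech edges (18 mm thick, 360 mm apart), rear stretcher up to 78 mm; no top, open front. Origin: centre of its underside; z up, x from open front to rear, y to the left seen from the front. Yaw within 0.2 rad. A dark J hook bracket is clamped on tracks inside each side board.
- track_left (a point): Middle of the left (+y) bracket's track, at throat-floor height: unit (-30, 170, 225) mm; not the bracket itself. Bracket: 3 mm plate on the board, J standing out 20 mm from the board. Throat 23 mm long in x; 6 mm thick front lip, 16 mm high above the throat floor; flat upright back wall from floor to upper jaw; jaw underside 46 mm above the floor, closing it from above.
- track_right (a point): Same for the right (-y) bracket: unit (-30, -170, 225) mm. The brackets are clamped tight, at a depth anywhere up to 47 mm in front of or behind the track middles (unit x), the two differing by up to 7 mm, so the rail may hang slightly askew. The depth is not measured: it can only be seen or felt. Heights and y are true.
- mouth (a point): Midway between the track middles at the height of the mouths' middle, unit (-30, 0, 256) mm. The mouths are the 30 mm high openings between lip top (241 mm) and jaw (271 mm), open to the front (-x); the rail's centre enters at this height. Pushed on gently at this height, the rail's rear face meets the brackets' back walls, right over the throats.
- rail: The loose rail: matt black square steel tube, 20 x 20 mm, 344 mm long, about 0.3 kg, lying on the bench. Origin: middle of its underside; x along its length (symmetric end for end), z up. Fits between the bracket plates (354 mm apart) with 5 mm of play at each end.
- rail_mid (a point): centre of the rail, 10 mm above its origin; it is 235 mm above the unit's origin when home
- rail_a (a point): centre of the rail's end face on its own +x side
- rail_b (a point): centre of the rail's end face on its own -x side
- brush: wooden clothes brush lying bristles down, 150 x 45 x 40 mm; origin: centre of its underside; a bystander
- tin: round closed aluminium shoe-polish tin, 78 mm across, 27 mm high; origin: centre of its underside; a bystander
- screwdriver: screwdriver lying flat, 200 mm long, black handle; a bystander

How it is judged:
At the end, for the whole second after the job is handed in: The rail rests on the throat floors of both brackets: each end face's centre 231 to 239 mm above the cubby's origin and within 52 mm fore and aft of the track middles, the rail centred to 8 mm between the side boards, carried by the brackets, at rest and let go (y of rail_mid in the frame of unit between -0.008 and 0.008 m and z of rail_a in the frame of unit between 0.231 and 0.239 m and x of rail_a in the frame of unit between -0.082 and 0.022 m and z of rail_b in the frame of unit between 0.231 and 0.239 m and x of rail_b in the frame of unit between -0.082 and 0.022 m and contact force between rail and unit above 1 N and linear speed of rail below 0.02 m/s); the robot touches nothing.
It fails at once if the rail is pressed hard (over 25 N) against the cubby or its brackets before it is down in the throats (contact force between rail and unit above 25 N and z of rail_mid in the frame of unit above 0.243 m).
It fails at once if the rail is forced or banged down in the brackets (over 45 N) (contact force between rail and unit above 45 N).
It fails at once if the brush is disturbed (moved more than 20 mm) (distance of brush from where it was at the start of the episode above 0.02 m).
It fails at once if the tin is disturbed (moved more than 20 mm) (distance of tin from where it was at the start of the episode above 0.02 m).
It fails at once if the screwdriver is disturbed (moved more than 20 mm) (distance of screwdriver from where it was at the start of the episode above 0.02 m).
It also fails if it takes over 51 s, if anything falls off the work surface, if the arm or the gripper's body presses on something with over 40 N, if the wrist force passes 120 N, or if a joint passes its speed limit or range.

## Robot

A 6-joint arm with a two-finger parallel gripper is mounted at the origin on the work surface. World frame = base frame: x ahead of the robot, y to its left, z up, the work surface at z = 0. Lengths are in m, angles in rad, forces in N, time in s.
With the tool pointing down it reaches from about 0.3 to 0.85 m from the base axis. Payload 4.2 kg.
Tool frame: the origin (TCP) lies at the very end of the fingers, on their centre line; the grasp point (between the pads) lies 19 mm behind it (robot.pinch_z is the distance from the TCP to the grasp point, in m); z points along the fingers, y is the line along which they close (so a half turn about z gives the same grasp; the last joint's range is limited). The gripper opens to 91 mm and grips with 3 to 60 N. Pads are 32 mm wide; open, the fingers measure 118 mm over their backs; the gripper's body (76 mm by 178 mm) begins 60 mm behind the grasp point.
Start: joints at [1.265, 0.32, 1.565, -0, 1.257, -0.02], TCP at [0.162, 0.552, 0.176] pointing down, gripper open.
Joint ranges: [-3.11, 3.11], [-0.84, 2.01], [0.21, 2.61], [-1.34, 4.49], [0.05, 2.63], [-2.56, 2.56]. Speed limits (rad/s): [2.57, 2.57, 3.14, 3.14, 3.14, 3.14].

## Interface

Orientations are given as [roll, pitch, yaw] about the fixed x, y, z axes, in that order (R = Rz(yaw) Ry(pitch) Rx(roll)).
In Python, from bench import robot gives the robot as it stands.
- The arm moves only by the tool apply_moves, never from a script. Its argument "plan" is a list of rows, each a list of 3 entries, a list of its own where there are three numbers: the shift along the tool's x, y, z scaled (see below), then the turn, a rotation vector about the tool's x, y, z scaled (see below), then the gripper command: -1 is fully open, 1 is shut, values between are in proportion. A call has exactly 5 rows; each row shifts and turns the commanded pose from where the row before left it, along the tool's axes as they then stand; what a row does not reach is not made up. The controller multiplies each number of a shift by 50 mm and each number of a turn by 0.08 rad. A row lasts 1/10 s, in which the tool goes at most 50 mm and 8.59 degrees, less where a joint would pass 70% of its speed; a pose out of reach is approached as far as the arm can. A call with a number of a shift or a turn outside -1 to 1 is refused whole. A call with a gripper value outside its range is refused whole. The fingers move at their own pace and stop on an object; "force" is the grip in N (left out, the last holds). Time passes only in rows, so rows that do not move let the fingers close, or fill a call up. It gives the time, the measured TCP pose, the force, the opening and the grip force at its end, in the units of the state.
- robot.sense(): the state, without advancing time (a new reading comes with each control period).
- robot.capture(name): name is "scene" or "top"; returns (picture, depth): 400x640x3 uint8, red, green, blue; 400x640 float32, m along the optical axis (not along the pixel's ray), 0 where there is no reading.
- robot.camera_params(name): a dict with "camera_matrix" (3x3 intrinsics, pixels), "R" (3x3) and "t" (3): a world point X has camera coordinates R X + t. Camera axes: x right, y down, z forward; pixel columns grow to the right and rows downward; lengths in m; the calibration is good to about 2 mm. A picture is of the moment at which its call begins. camera_params takes no time and is no camera call.
- robot.finish_job(): hands the job in; it is judged then, once.
Trained networks look in the newest picture that a camera, given by its name, has taken for a name from the list of things; names that differ only in an ending like _2 or _b are one class to them, and where a whole thing is asked for, a point or a joint stands for the part that bears it (a point fixed in the world has none). Each returns a list of dicts, best first, with "p" (0 to 1); they miss things now and then, are a little off and sometimes report something else, mostly with a low value. They report only what shows in the picture. A call takes as long as a camera call.
- robot.recognise(camera, query): "at" ([x, y, z] in m, in the coordinates of the camera as it stood for that picture, good to about 4 mm: the middle of the surface that is visible of it).
- robot.tip_of(camera, query): "at" ([x, y, z] in m, in the coordinates of the camera as it stood for that picture, good to about 4 mm: a listed point, or the origin of a listed thing).
The state is a dict: "t": time; "joint_positions": joint angles; "joint_vel": joint speeds; "joint_torque": joint torques, N m; "eef_pos": TCP position; "tcp_rot": TCP orientation; "contact_force": force on the tool from outside, world axes, zero at the start; "wrist_torque": the same for the moment, N m; "gripper_width": finger opening in m; "gripper_force": force on a finger pad.
Only numpy, scipy, OpenCV 4.12 (cv2) and the standard library are available. Lean on these libraries where they do the work, as an engineer would, in place of code of your own. Each camera call takes 0.05 s, during which the arm holds its last target. There are 200 camera calls.

## Working session

There is one attempt and no reset: what is moved stays moved. The work goes in short steps, Python scripts to look and compute and a tool call to move; the robot and the scene stay as the last step left them, time stands still between calls to the robot, and variables do not carry over. Pictures are saved under pics/ and viewed, at most 10 in all, crops included, and the job is handed in when it is done.

Besides the shell and the picture viewer there is one more tool, called as name(argument=value, ...) on one line, values as JSON. apply_moves: Moves the arm, as the interface text tells. Its arguments: {"type":"object","properties":{"plan":{"type":"array"},"force":{"type":"number"}},"required":["plan"]}

```bash
ls; mkdir -p pics; cat > h.py <<'E'
import numpy as np, cv2
from bench import robot
def W(c,p):
    k=robot.camera_params(c); return np.array(k["R"]).T@(np.array(p)-np.array(k["t"]))
def cloud(c,d):
    k=robot.camera_params(c);K=np.array(k["camera_matrix"])
    v,u=np.mgrid[:400,:640]
    P=np.stack([(u-K[0,2])/K[0,0]*d,(v-K[1,2])/K[1,1]*d,d],-1)
    return (P-np.array(k["t"]))@np.array(k["R"])
E
python3 - <<'E'
from h import *
ims=[]
for c in("scene","top"):
    im,d=robot.capture(c); cv2.imwrite(f"pics/{c}0.png",im[...,::-1]); np.save(f"{c}0.npy",d)
    k=robot.camera_params(c); print(c,np.round(W(c,[0,0,0]),3),np.round(np.array(k["R"])[2],2),k["camera_matrix"][0][0])
    for q in("rail","rail_mid","rail_a","rail_b","unit","track_left","track_right","mouth","brush","tin","screwdriver"):
        print(q,[(round(r["p"],2),np.round(W(c,r["at"]),3).tolist()) for r in robot.tip_of(c,q)[:2]])
print(robot.sense())
E
```

```text
pics
scene [ 1.222 -0.353  1.062] [-0.59  0.26 -0.76] 437.74700453062627
rail [(0.88, [0.349, 0.301, 0.009]), (0.78, [0.523, 0.308, -0.002])]
rail_mid [(0.89, [0.519, 0.317, 0.012])]
rail_a [(0.88, [0.349, 0.301, 0.009]), (0.78, [0.523, 0.308, -0.002])]
rail_b [(0.88, [0.349, 0.301, 0.009]), (0.78, [0.523, 0.308, -0.002])]
unit [(0.87, [0.636, -0.067, -0.003])]
track_left [(0.98, [0.582, 0.099, 0.225]), (0.67, [0.633, -0.067, -0.002])]
track_right [(0.69, [0.63, -0.236, 0.22])]
mouth [(0.59, [0.629, -0.239, 0.223])]
brush [(0.82, [0.424, -0.49, -0.001]), (0.34, [0.581, 0.102, 0.224])]
tin [(0.69, [0.367, 0.045, -0.002])]
screwdriver []
top [ 0.335 -0.071  1.458] [ 0.15  0.01 -0.99] 455.15339584280764
rail [(0.96, [0.688, 0.323, 0.011]), (0.83, [0.518, 0.314, 0.001])]
rail_mid [(0.88, [0.515, 0.317, 0.01]), (0.39, [0.518, 0.313, 0.001])]
rail_a [(0.96, [0.688, 0.323, 0.011]), (0.83, [0.518, 0.314, 0.001])]
rail_b [(0.96, [0.688, 0.323, 0.011]), (0.83, [0.518, 0.314, 0.001])]
unit [(0.94, [0.635, -0.067, 0.003])]
track_left [(0.64, [0.59, 0.099, 0.228])]
track_right [(0.91, [0.623, -0.239, 0.223])]
mouth [(0.61, [0.607, -0.066, 0.259])]
brush [(0.73, [0.424, -0.488, -0.001])]
tin [(0.66, [0.367, 0.042, 0.004])]
screwdriver []
{'t': 1.2, 'joint_positions': array([ 1.26499874e+00,  3.19597893e-01,  1.56450418e+00,  3.19380057e-06,
        1.25740239e+00, -1.99895354e-02]), 'joint_vel': array([ 0.00054822, -0.00036774, -0.00099467,  0.00014007,  0.00315381,
        0.00160802]), 'joint_torque': array([-1.51028711e-03, -4.12368536e+01, -2.32222760e+01,  7.26212561e-02,
        3.75431241e-02,  1.20176483e-05]), 'eef_pos': array([0.16210866, 0.55169235, 0.17577553]), 'tcp_rot': array([ 3.14150441e+00, -1.27483371e-06,  2.85578362e+00]), 'contact_force': array([-0.07954801, -0.14513326, -0.59816277]), 'wrist_torque': array([-0.02220419, -0.02713945,  0.0046932 ]), 'gripper_force': 0.0, 'gripper_width': 0.09135796682237578}
```

View pics/scene0.png

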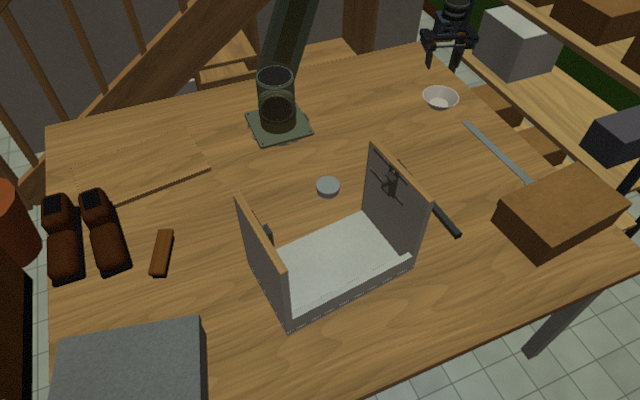

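View pics/top0.png

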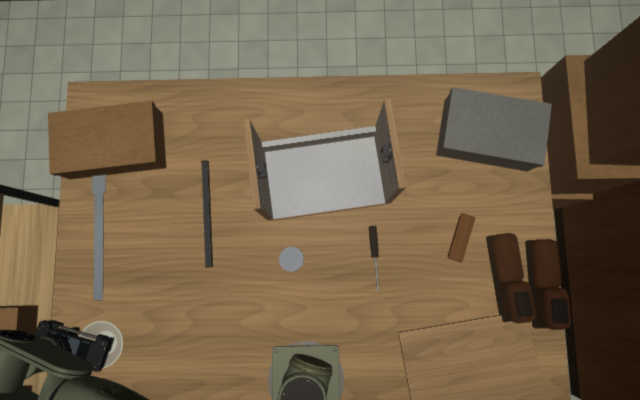

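Both views agree: in the top view the rail is at about (207, 160–267), the cubby opens toward the robot, the brackets are at about (262,170) and (387,152), the tin at (291,259) and the screwdriver at (375,257). Next I'll refine the rail and cubby poses from depth.

```bash
python3 - <<'E'
from h import *
im=cv2.imread("pics/top0.png");d=np.load("top0.npy");P=cloud("top",d)
x,y,z=P[...,0],P[...,1],P[...,2]
m=(im.max(2)<75)&(abs(x-.518)<.25)&(abs(y-.317)<.05)&(d>0)
r=P[m];print("rail n",len(r),"z",np.percentile(r[:,2],[5,50,95]).round(4))
r=r[r[:,2]>.012]
print(np.array(cv2.minAreaRect((r[:,:2]*1000).astype(np.float32)),dtype=object))
l=cv2.fitLine((r[:,:2]).astype(np.float32),cv2.DIST_HUBER,0,.001,.001).ravel();print("yaw",np.arctan2(l[1],l[0]),l[2:])
for c in("top","scene"):
    P=cloud(c,np.load(c+"0.npy"));P=P.reshape(-1,3)
    col=cv2.imread(f"pics/{c}0.png").reshape(-1,3)
    B=(abs(P[:,2]-.3)<.006)&(abs(P[:,0]-.63)<.2)&(abs(P[:,1]+.067)<.25)
    print(c)
    for s in(1,-1):
        b=P[B&((P[:,1]+.067)*s>.08)]
        rc=cv2.minAreaRect((b[:,:2]*1000).astype(np.float32));print("board",s,len(b),rc, b[:,2].mean().round(4))
        l=cv2.fitLine((b[:,:2]).astype(np.float32),cv2.DIST_HUBER,0,.001,.001).ravel();print(" yaw",np.arctan(l[1]/l[0]))
E
```

```text
rail n 719 z [0.0095 0.0206 0.026 ]
[(517.6260986328125, 310.7503356933594)
 (339.21453857421875, 21.20408821105957) 3.4306507110595703]
yaw 0.06001487 [0.51480657 0.3100192 ]
top
board 1 648 ((610.4064331054688, 120.01187133789062), (240.49168395996094, 22.498302459716797), 7.179059028625488) 0.3014
 yaw 0.12598836
board -1 671 ((657.8609619140625, -251.6673583984375), (241.18710327148438, 21.66492462158203), 6.956480979919434) 0.3014
 yaw 0.12409433
scene
board 1 700 ((613.185546875, 120.9161605834961), (240.6367950439453, 24.31096649169922), 6.846824645996094) 0.3004
 yaw 0.123632245
board -1 857 ((658.8841552734375, -251.43975830078125), (243.1509552001953, 21.18892478942871), 7.275854587554932) 0.301
 yaw 0.1232637
```

```bash
python3 - <<'E'
from h import *
a=.124;R=np.array([[np.cos(a),-np.sin(a),0],[np.sin(a),np.cos(a),0],[0,0,1]]);o=np.array([.635,-.0655,0])
for c in("top","scene"):
    P=(cloud(c,np.load(c+"0.npy"))-o)@R*1000; im=cv2.imread(f"pics/{c}0.png")
    g=im.max(2)
    for s in(1,-1):
        m=(P[...,1]*s>135)&(P[...,1]*s<176)&(abs(P[...,0]+30)<85)&(P[...,2]>190)&(P[...,2]<296)&(g<70)
        q=P[m];n=len(q);print(c,s,n)
        if n: 
            near=q[abs(q[:,1])<172]
            print(np.percentile(near,[2,50,98],axis=0).round(0).tolist(),len(near))
            v,u=np.where(m);print(u.min(),u.max(),v.min(),v.max())
# crops
t=cv2.imread("pics/top0.png");s=cv2.imread("pics/scene0.png")
f=lambda i:cv2.resize(i,(390,290),interpolation=cv2.INTER_CUBIC)
cv2.imwrite("pics/crop1.png",np.vstack([np.hstack([f(t[125:200,230:330]),f(t[115:190,340:440])]),np.hstack([f(s[145:220,350:450]),f(s[185:260,230:330])])]))
E
```

```text
top 1 112
[[-27.0, 160.0, 223.0], [-11.0, 165.0, 275.0], [7.0, 172.0, 281.0]] 87
257 266 161 178
top -1 133
[[-32.0, -172.0, 221.0], [-13.0, -164.0, 249.0], [3.0, -160.0, 281.0]] 106
380 390 145 162
scene 1 235
[[-25.0, 159.0, 220.0], [-1.0, 164.0, 246.0], [10.0, 172.0, 279.0]] 187
381 397 166 195
scene -1 81
[[-21.0, -171.0, 233.0], [2.0, -166.0, 276.0], [6.0, -162.0, 279.0]] 75
264 273 225 245
```

View pics/crop1.png

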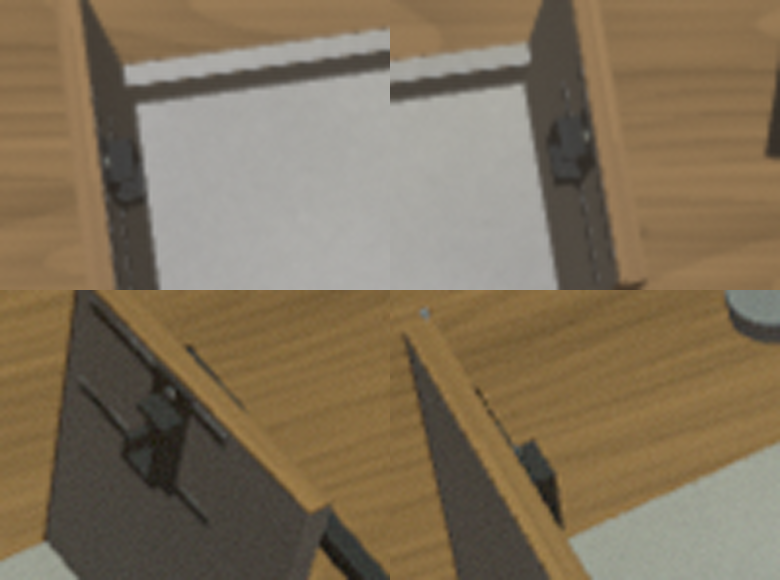

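apply_moves(plan=[[[0,0,0],[0,0,-1],-1],[[0,0,0],[0,0,-1],-1],[[0,0,0],[0,0,-1],-1],[[0,0,0],[0,0,-1],-1],[[0,0,0],[0,0,-0.3],-1]], force=25)

```text
t: 1.7
eef_pos: [0.1621, 0.5517, 0.1758]
tcp_rot: [3.142, 0.0, -3.082]
contact_force: [0.7, -0.4, 0.4]
gripper_width: 0.0911
gripper_force: 0.0
```

apply_moves(plan=[[[-0.75,-0.58,0],[0,0,0],-1],[[-0.75,-0.58,0],[0,0,0],-1],[[-0.75,-0.58,0],[0,0,0],-1],[[-0.75,-0.58,0],[0,0,0],-1],[[-0.75,-0.58,0],[0,0,0],-1]])

```text
t: 2.2
eef_pos: [0.3591, 0.4167, 0.176]
tcp_rot: [3.141, 0.0, -3.084]
contact_force: [-0.2, 0.8, -0.1]
gripper_width: 0.0914
gripper_force: 0.0
```

apply_moves(plan=[[[-0.75,-0.58,0],[0,0,0],-1],[[-0.75,-0.58,0],[0,0,0],-1],[[-0.75,-0.58,0],[0,0,0],-1],[[-0.75,-0.58,0],[0,0,0],-1],[[0,0,0],[0,0,0],-1]])

```text
t: 2.7
eef_pos: [0.5187, 0.3073, 0.1753]
tcp_rot: [-3.14, 0.002, -3.09]
contact_force: [-0.4, 0.5, -0.0]
gripper_width: 0.0912
gripper_force: 0.0
```

apply_moves(plan=[[[0,0.12,0.8],[0,0,0],-1],[[0,0,0.9],[0,0,0],-1],[[0,0,0.8],[0,0,0],-1],[[0,0,0.4],[0,0,0],-1],[[0,0,0.2],[0,0,0],-1]])

```text
t: 3.2
eef_pos: [0.5118, 0.3165, 0.0184]
tcp_rot: [-3.14, -0.004, -3.084]
contact_force: [-0.8, 0.6, 1.5]
gripper_width: 0.0908
gripper_force: 0.0
```

```bash
python3 - <<'E'
from h import *
im,d=robot.capture("scene"); cv2.imwrite("pics/g.png",cv2.resize(im[90:210,400:592,::-1],(768,480)))
print({k:robot.sense()[k] for k in("eef_pos","tcp_rot")})
for c,q in(("scene","rail_mid"),("scene","rail_a")): print(q,[(round(r["p"],2),np.round(W(c,r["at"]),3).tolist()) for r in robot.tip_of(c,q)[:3]])
E
```

```text
{'eef_pos': array([0.51196097, 0.31639022, 0.01809202]), 'tcp_rot': array([-3.13974536, -0.00417328, -3.08347752])}
rail_mid [(0.64, [0.519, 0.316, 0.013])]
rail_a [(0.68, [0.694, 0.326, 0.016]), (0.66, [0.521, 0.31, 0.0]), (0.27, [0.584, 0.103, 0.222])]
```

View pics/g.png

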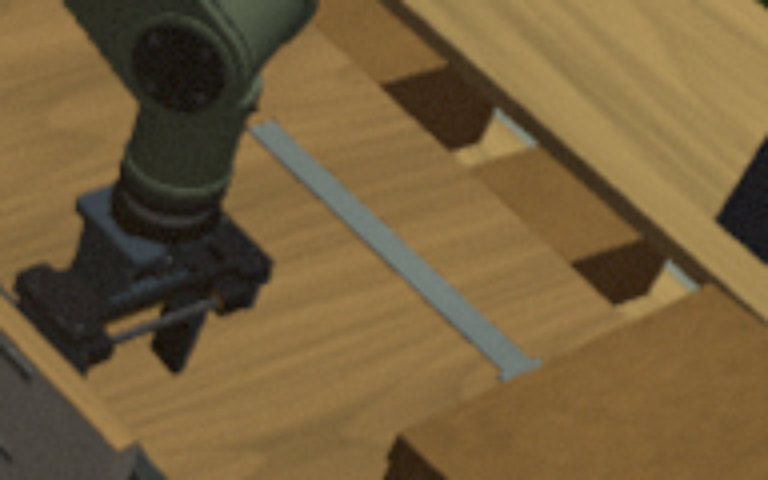

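The crop shows the open gripper low down at about (150,330) in the crop, straddling the rail, which the left board mostly hides. I'll shift 5 mm, go down and grip.

apply_moves(plan=[[[-0.12,0,0.2],[0,0,0],-1],[[0,0,0.08],[0,0,0],-1],[[0,0,0],[0,0,0],-1],[[0,0,0],[0,0,0],1],[[0,0,0],[0,0,0],1]], force=25)

```text
t: 3.85
eef_pos: [0.52, 0.3172, 0.0071]
tcp_rot: [3.141, 0.001, -3.084]
contact_force: [-0.1, -0.2, -0.3]
gripper_width: 0.0781
gripper_force: 0.0
```

apply_moves(plan=[[[0,0,0],[0,0,0],1],[[0,0,0],[0,0,0],1],[[0,0,0],[0,0,0],1],[[0,0,0],[0,0,0],1],[[0,0,0],[0,0,0],1]], force=30)

```text
t: 4.35
eef_pos: [0.5198, 0.3171, 0.0068]
tcp_rot: [3.142, -0.0, -3.083]
contact_force: [0.5, -0.1, -0.6]
gripper_width: 0.0377
gripper_force: 0.0
```

apply_moves(plan=[[[0,0,0],[0,0,0],1],[[0,0,0],[0,0,0],1],[[0,0,0],[0,0,0],1],[[0,0,0],[0,0,0],1],[[0,0,0],[0,0,0],1]])

```text
t: 4.85
eef_pos: [0.5199, 0.3171, 0.0068]
tcp_rot: [3.142, 0.0, -3.083]
contact_force: [-0.2, -0.5, -0.8]
gripper_width: 0.0007
gripper_force: 0.0
```

The fingers closed on nothing, so I'll look.

```bash
python3 - <<'E'
from h import *
im,d=robot.capture("top"); cv2.imwrite("pics/g2.png",cv2.resize(im[140:290,150:342,::-1],(768,600)))
np.save("top1.npy",d)
P=cloud("top",d)
for r in range(150,280,8):
    row=[(u) for u in range(195,225) if im[r,u].max()<60]
    if row: print(r,row[0],row[-1],P[r,row[len(row)//2]].round(3))
for c,q in(("top","rail_mid"),("top","rail_a")): print(q,[(round(r["p"],2),np.round(W(c,r["at"]),3).tolist()) for r in robot.tip_of(c,q)[:3]])
print(robot.sense()["joint_positions"])
E
```

```text
166 207 207 [0.67  0.313 0.02 ]
174 207 208 [0.645 0.311 0.012]
182 207 208 [0.618 0.31  0.014]
190 202 208 [0.59  0.31  0.023]
198 195 218 [0.541 0.265 0.167]
206 195 220 [0.518 0.261 0.169]
214 195 221 [0.496 0.277 0.164]
222 196 210 [0.442 0.208 0.452]
230 195 210 [0.423 0.197 0.465]
238 195 210 [0.401 0.191 0.526]
246 196 207 [0.384 0.177 0.551]
254 199 211 [0.367 0.168 0.563]
262 201 212 [0.351 0.158 0.585]
270 203 215 [0.336 0.148 0.605]
278 204 217 [0.322 0.141 0.62 ]
rail_mid [(0.55, [0.515, 0.315, 0.013])]
rail_a [(0.91, [0.519, 0.312, -0.001]), (0.6, [0.686, 0.322, 0.01])]
[ 5.28812988e-01  5.18369727e-01  1.70647901e+00  7.26921066e-05
  9.16634755e-01 -1.10024198e+00]
```

View pics/g2.png

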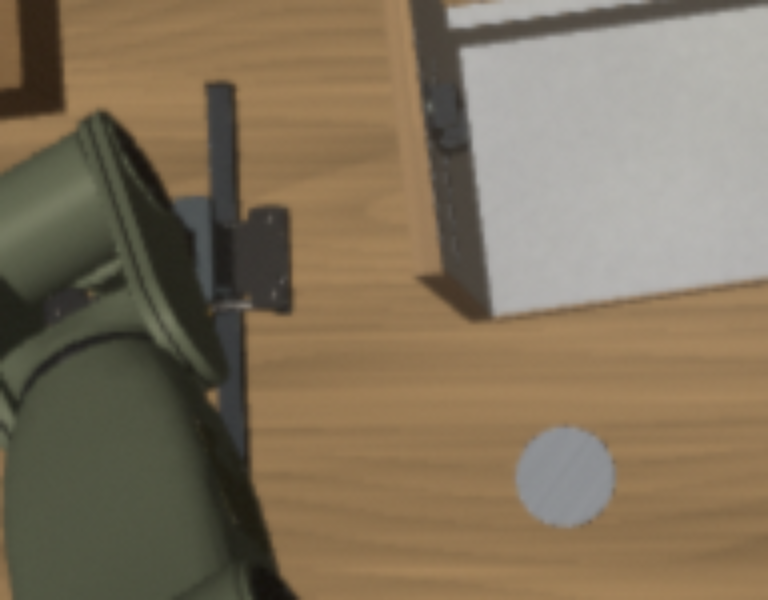

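```bash
python3 - <<'E'
from h import *
def pj(c,X):
    k=robot.camera_params(c);p=np.array(k["camera_matrix"])@(np.array(k["R"])@np.array(X)+np.array(k["t"]));return (p[:2]/p[2]).round(1)
im,d=robot.capture("scene");print(robot.sense()["gripper_width"],robot.sense()["gripper_force"])
print("TCP",pj("scene",[.520,.317,.007]),"rail ends",pj("scene",[.346,.306,.02]),pj("scene",[.689,.327,.02]),"railmid top",pj("scene",[.517,.316,.02]))
u0,v0=pj("scene",[.520,.317,.03]).astype(int)
P=cloud("scene",d);q=P[v0-25:v0+30,u0-40:u0+40].reshape(-1,3)
for lo in np.arange(0,.1,.01):
    s=q[(q[:,2]>lo)&(q[:,2]<lo+.01)&(abs(q[:,0]-.52)<.06)&(abs(q[:,1]-.317)<.08)]
    if len(s)>3:print(round(lo,2),len(s),s[:,:2].min(0).round(3),s[:,:2].max(0).round(3))
cv2.imwrite("pics/g3.png",cv2.resize(im[v0-60:v0+60,u0-80:u0+80,::-1],(800,600)))
E
```

```text
0.0005864905385933839 0.0
TCP [425.9 196.5] rail ends [396.6 159. ] [460.2 233. ] railmid top [425.9 193.3]
0.0 227 [0.46  0.302] [0.58  0.397]
0.01 16 [0.559 0.308] [0.578 0.326]
0.02 14 [0.565 0.305] [0.58  0.324]
0.04 4 [0.526 0.312] [0.537 0.327]
0.05 26 [0.504 0.306] [0.539 0.326]
0.06 28 [0.511 0.306] [0.54  0.332]
0.07 21 [0.511 0.305] [0.54 0.33]
0.08 26 [0.508 0.304] [0.541 0.333]
0.09 23 [0.509 0.304] [0.541 0.33 ]
```

View pics/g3.png

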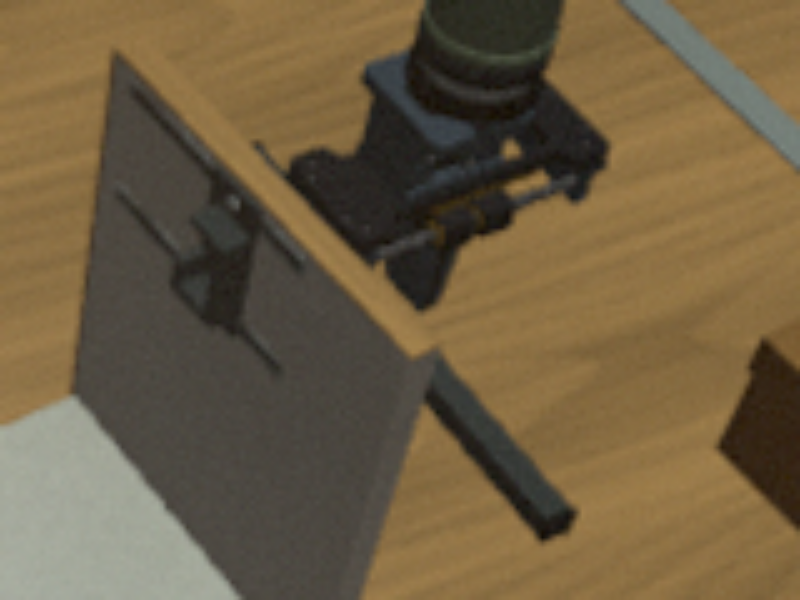

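The fingertips look about 30 mm higher than the reported TCP. I'll raise the arm and measure the tips against the reading.

apply_moves(plan=[[[0,0,-0.6],[0,0,0],1],[[0,0,-0.8],[0,0,0],1],[[0,0,-0.6],[0,0,0],1],[[0,0,0],[0,0,0],1],[[0,0,0],[0,0,0],1]])

```text
t: 5.55
eef_pos: [0.52, 0.3172, 0.1073]
tcp_rot: [3.141, 0.001, -3.083]
contact_force: [-0.2, -0.3, -0.4]
gripper_width: 0.0004
gripper_force: 0.0
```

```bash
python3 - <<'E'
from h import *
for c in("scene",):
    im,d=robot.capture(c);s=robot.sense();e=s["eef_pos"];print(e,s["gripper_width"])
    P=cloud(c,d);q=P[(abs(P[...,0]-e[0])<.06)&(abs(P[...,1]-e[1])<.11)&(P[...,2]>.03)&(P[...,2]<.3)]
    for lo in np.arange(.03,.26,.01):
        s=q[(q[:,2]>lo)&(q[:,2]<lo+.01)]
        if len(s)>3:print(round(lo,2),len(s),s[:,:2].min(0).round(3),s[:,:2].max(0).round(3))
E
```

```text
[0.51924519 0.31674106 0.10606971] 0.0007140429303926152
0.14 5 [0.534 0.316] [0.538 0.326]
0.15 32 [0.507 0.307] [0.541 0.328]
0.16 32 [0.503 0.306] [0.54 0.33]
0.17 31 [0.51  0.305] [0.539 0.33 ]
0.18 27 [0.517 0.306] [0.541 0.33 ]
0.19 30 [0.508 0.304] [0.54 0.33]
0.2 13 [0.513 0.305] [0.54 0.33]
0.22 57 [0.489 0.235] [0.563 0.401]
0.23 167 [0.489 0.234] [0.564 0.399]
0.24 203 [0.496 0.231] [0.564 0.404]
0.25 135 [0.49  0.228] [0.565 0.407]
```

The reading is about 39 mm low: the tips are really at 0.145 when it says 0.106, and the body underside at 0.222 fits that. I'll open, then descend to a reading of about -0.032.

apply_moves(plan=[[[0,0,0],[0,0,0],-1],[[0,0,0],[0,0,0],-1],[[0,0,0.3],[0,0,0],-1],[[0,0,0.5],[0,0,0],-1],[[0,0,0.5],[0,0,0],-1]])

```text
t: 6.1
eef_pos: [0.5197, 0.3171, 0.0406]
tcp_rot: [-3.142, -0.0, -3.083]
contact_force: [0.0, 0.9, -0.2]
gripper_width: 0.0377
gripper_force: 0.0
```

apply_moves(plan=[[[0,0,0],[0,0,0],-1],[[0,0,0],[0,0,0],-1],[[0,0,0],[0,0,0],-1],[[0,0,0],[0,0,0],-1],[[0,0,0.4],[0,0,0],-1]])

```text
t: 6.6
eef_pos: [0.5227, 0.3188, 0.0253]
tcp_rot: [3.138, 0.008, -3.083]
contact_force: [1.1, 0.3, -0.0]
gripper_width: 0.0774
gripper_force: 0.0
```

apply_moves(plan=[[[0,0,0.3],[0,0,0],-1],[[0,0,0.2],[0,0,0],-1],[[0,0,0.2],[0,0,0],-1],[[0,0,0.1],[0,0,0],-1],[[0,0,0],[0,0,0],-1]])

```text
t: 7.1
eef_pos: [0.5196, 0.317, -0.0187]
tcp_rot: [-3.141, -0.001, -3.083]
contact_force: [0.2, -0.9, -0.1]
gripper_width: 0.0911
gripper_force: 0.0
```

apply_moves(plan=[[[0.05,0,0.1],[0,0,0],-1],[[0,0,0.08],[0,0,0],-1],[[0,0,0.08],[0,0,0],-1],[[0,0,0],[0,0,0],1],[[0,0,0],[0,0,0],1]])

```text
t: 7.6
eef_pos: [0.5174, 0.317, -0.0312]
tcp_rot: [3.142, 0.0, -3.083]
contact_force: [0.1, 0.1, 0.4]
gripper_width: 0.0779
gripper_force: 0.0
```

apply_moves(plan=[[[0,0,0],[0,0,0],1],[[0,0,0],[0,0,0],1],[[0,0,0],[0,0,0],1],[[0,0,0],[0,0,0],1],[[0,0,0],[0,0,0],1]])

```text
t: 8.1
eef_pos: [0.5174, 0.317, -0.0312]
tcp_rot: [3.141, 0.0, -3.083]
contact_force: [-0.4, -0.1, -0.4]
gripper_width: 0.038
gripper_force: 0.0
```

apply_moves(plan=[[[0,0,0],[0,0,0],1],[[0,0,0],[0,0,0],1],[[0,0,0],[0,0,0],1],[[0,0,0],[0,0,0],1],[[0,0,0],[0,0,0],1]])

```text
t: 8.6
eef_pos: [0.5173, 0.3166, -0.0312]
tcp_rot: [-3.141, -0.0, -3.083]
contact_force: [0.4, -2.3, 2.0]
gripper_width: 0.0199
gripper_force: 30.0
```

Gripped (19.9 mm, 30 N). That also calibrates the height: rail centre = reading + 0.041. Now I'll lift and turn.

apply_moves(plan=[[[0,0,-0.3],[0,0,0],1],[[0,0,-0.8],[0,0,0],1],[[0,0,-1],[0,0,0],1],[[0,0,-1],[0,0,0.5],1],[[0,0,-1],[0,0,1],1]], force=45)

```text
t: 9.1
eef_pos: [0.5166, 0.3174, 0.1747]
tcp_rot: [3.141, -0.002, 3.077]
contact_force: [1.1, 1.1, -3.8]
gripper_width: 0.0202
gripper_force: 45.0
```

apply_moves(plan=[[[0,0,-1],[0,0,1],1],[[0,0,-1],[0,0,1],1],[[0,0,-0.8],[0,0,1],1],[[0,0,0],[0,0,1],1],[[0,0,0],[0,0,1],1]])

```text
t: 9.6
eef_pos: [0.5175, 0.318, 0.3146]
tcp_rot: [3.139, 0.0, 2.677]
contact_force: [0.7, -0.1, -5.0]
gripper_width: 0.0193
gripper_force: 45.0
```

apply_moves(plan=[[[0,0,0],[0,0,1],1],[[0,0,0],[0,0,1],1],[[0,0,0],[0,0,1],1],[[0,0,0],[0,0,1],1],[[0,0,0],[0,0,1],1]])

```text
t: 10.1
eef_pos: [0.5169, 0.3176, 0.3124]
tcp_rot: [-3.14, -0.002, 2.277]
contact_force: [-0.1, 0.1, -4.7]
gripper_width: 0.0196
gripper_force: 45.0
```

apply_moves(plan=[[[0,0,0],[0,0,1],1],[[0,0,0],[0,0,1],1],[[0,0,0],[0,0,1],1],[[0,0,0],[0,0,1],1],[[0,0,0],[0,0,0],1]])

```text
t: 10.6
eef_pos: [0.5169, 0.3175, 0.3126]
tcp_rot: [-3.14, -0.001, 1.96]
contact_force: [-0.2, 0.9, -4.7]
gripper_width: 0.0199
gripper_force: 45.0
```

apply_moves(plan=[[[0,0,0],[0,0,0.9],1],[[0,0,0],[0,0,0.9],1],[[0,0,0],[0,0,0.9],1],[[0,0,0],[0,0,0.8],1],[[0,0,0],[0,0,0],1]])

```text
t: 11.1
eef_pos: [0.5171, 0.3173, 0.313]
tcp_rot: [-3.14, -0.0, 1.682]
contact_force: [0.2, 0.0, -4.3]
gripper_width: 0.0197
gripper_force: 45.0
```

apply_moves(plan=[[[-0.88,-0.23,0],[0,0,0],1],[[-0.88,-0.23,0],[0,0,0],1],[[-0.88,-0.23,0],[0,0,0],1],[[-0.88,-0.23,0],[0,0,0],1],[[-0.88,-0.23,0],[0,0,0],1]])

```text
t: 11.6
eef_pos: [0.4835, 0.0907, 0.3135]
tcp_rot: [3.141, -0.0, 1.683]
contact_force: [0.6, -0.6, -3.3]
gripper_width: 0.0193
gripper_force: 45.0
```

apply_moves(plan=[[[-0.88,-0.23,0],[0,0,0],1],[[-0.88,-0.23,0],[0,0,0],1],[[-0.88,-0.23,0],[0,0,0],1],[[-0.88,-0.23,0],[0,0,0],1],[[0,0,0],[0,0,0],1]])

```text
t: 12.1
eef_pos: [0.4565, -0.0928, 0.3136]
tcp_rot: [-3.141, 0.003, 1.676]
contact_force: [0.4, 0.7, -4.1]
gripper_width: 0.0196
gripper_force: 45.0
```

apply_moves(plan=[[[0,0,0.5],[0,0,0],1],[[0,0,0.8],[0,0,0],1],[[0,0,0.5],[0,0,0],1],[[0,0,0.17],[0,0,0],1],[[0,0,0],[0,0,0],1]])

```text
t: 12.6
eef_pos: [0.4571, -0.0873, 0.2145]
tcp_rot: [-3.14, -0.001, 1.681]
contact_force: [0.3, 0.7, -3.5]
gripper_width: 0.0194
gripper_force: 45.0
```

```bash
python3 - <<'E'
from h import *
a=.124;R=np.array([[np.cos(a),-np.sin(a),0],[np.sin(a),np.cos(a),0],[0,0,1]]);o=np.array([.635,-.0655,0])
s=robot.sense();print(s["eef_pos"],s["tcp_rot"],"unit",((s["eef_pos"]-o)@R*1000).round(1))
out=[]
for c in("scene","top"):
    im,d=robot.capture(c); out.append(im[...,::-1])
    P=(cloud(c,d)-o)@R*1000
    m=(P[...,2]>242)&(P[...,2]<275)&(abs(P[...,1])<200)&(abs(P[...,0]+180)<25)&(im.max(2)<80)
    q=P[m];print(c,len(q),np.percentile(q,[1,50,99],axis=0).round(1).tolist())
    for lo,hi in((-180,-80),(80,180)):
        t=q[(q[:,1]>lo)&(q[:,1]<hi)];t=t[t[:,2]>256];print("  z",lo,np.percentile(t[:,2],[50,90]).round(1),"x",np.percentile(t[:,0],[5,50,95]).round(1))
    l=cv2.fitLine(q[:,:2].astype(np.float32),cv2.DIST_HUBER,0,.01,.01).ravel();print("  yaw rel y",-np.arctan(l[0]/l[1]))
    for n in("rail_a","rail_mid","track_left","track_right"):
        print("  ",n,[(round(r["p"],2),((W(c,r["at"])-o)@R*1000).round(0).tolist()) for r in robot.tip_of(c,n)[:2]])
cv2.imwrite("pics/pre.png",np.vstack([cv2.resize(out[1][80:290,180:460],(700,525)) ]))
E
```

```text
[ 0.45714609 -0.08730102  0.21447801] [-3.13973420e+00 -1.15818116e-03  1.68141519e+00] unit [-179.2    0.4  214.5]
scene 985 [[-190.5, -170.5, 245.9], [-171.5, -48.6, 263.7], [-159.3, 169.1, 270.9]]
  z -180 [264.9 267.6] x [-186.6 -175.2 -169.1]
  z 80 [265.2 267.6] x [-182.5 -169.9 -165.6]
  yaw rel y -0.01609762
   rail_a [(0.92, [-183.0, -171.0, 257.0]), (0.83, [-176.0, 174.0, 257.0])]
   rail_mid [(0.77, [-181.0, 4.0, 257.0])]
   track_left [(0.77, [-33.0, 172.0, 225.0])]
   track_right [(0.86, [-26.0, -171.0, 222.0])]
top 486 [[-189.4, -169.2, 263.5], [-179.0, 44.4, 268.7], [-168.1, 168.6, 273.3]]
  z -180 [268.8 271.7] x [-188.8 -180.7 -172.5]
  z 80 [268.6 271.3] x [-185.  -176.9 -168.9]
  yaw rel y -0.0142798
   rail_a [(0.9, [-178.0, 175.0, 260.0]), (0.74, [-183.0, -173.0, 258.0])]
   rail_mid []
   track_left [(0.61, [-29.0, 168.0, 227.0])]
   track_right [(0.96, [-31.0, -168.0, 221.0])]
```

View pics/pre.png

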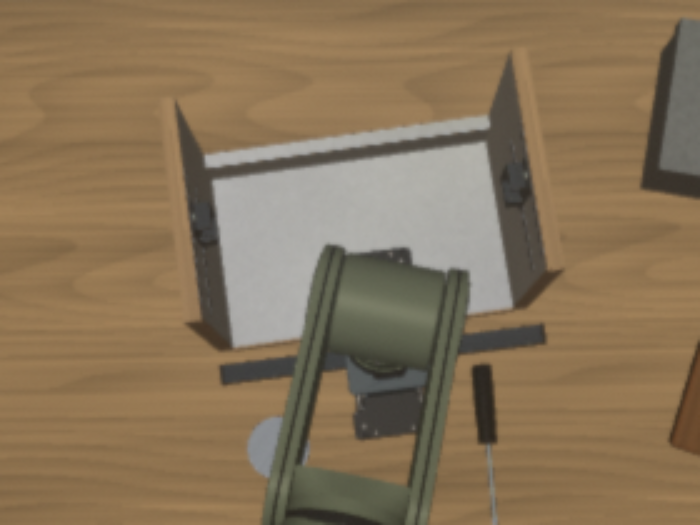

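The rail is level and centred at the mouth height, in front of the boards. I'll move in to just short of the lips, then feel forward slowly.

apply_moves(plan=[[[0.01,0.5,0],[0,0,0],1],[[0.01,0.7,0],[0,0,0],1],[[0.01,0.7,0],[0,0,0],1],[[0.01,0.5,0],[0,0,0],1],[[0,0.2,0],[0,0,0],1]])

```text
t: 13.6
eef_pos: [0.5887, -0.0715, 0.2145]
tcp_rot: [3.141, -0.0, 1.68]
contact_force: [-0.3, -0.7, -4.6]
gripper_width: 0.0195
gripper_force: 45.0
```

```bash
cat >> h.py <<'E'
a=.124;R=np.array([[np.cos(a),-np.sin(a),0],[np.sin(a),np.cos(a),0],[0,0,1]]);o=np.array([.635,-.0655,0])
def st():
    s=robot.sense();print("unit",((s["eef_pos"]-o)@R*1000).round(1),"yaw-u",(s["tcp_rot"][2]-np.pi/2-a).round(4),"F",(s["contact_force"]@R).round(1),"T",(s["wrist_torque"]@R).round(2),s["tcp_rot"].round(3))
E
python3 - <<'E'
from h import *
st()
for c in("scene","top"):
    im,d=robot.capture(c);P=(cloud(c,d)-o)@R*1000
    for s in(1,-1):
        m=(P[...,1]*s>80)&(P[...,1]*s<176)&(abs(P[...,0]+45)<35)&(P[...,2]>240)&(P[...,2]<275)&(im.max(2)<80)
        q=P[m];t=q[abs(q[:,1])<150];print(c,s,np.percentile(t,[2,50,98],axis=0).round(1).tolist() if len(t) else 0)
    for n in("rail_a",): print("  ",n,[(round(r["p"],2),((W(c,r["at"])-o)@R*1000).round(0).tolist()) for r in robot.tip_of(c,n)[:2]])
E
```

```text
unit [-4.670e+01 -2.000e-01  2.145e+02] yaw-u -0.0144 F [-0.4 -0.6 -4.6] T [-0.08  0.1   0.03] [ 3.141 -0.     1.68 ]
scene 1 [[-53.2, 98.9, 247.5], [-36.5, 124.8, 264.7], [-32.8, 148.6, 269.0]]
scene -1 [[-54.7, -148.8, 248.5], [-40.4, -115.0, 265.1], [-36.5, -81.9, 268.4]]
   rail_a [(0.76, [-45.0, -1.0, 246.0]), (0.67, [-47.0, -171.0, 259.0])]
top 1 [[-57.0, 103.8, 260.9], [-48.0, 127.0, 266.6], [-38.7, 148.9, 270.4]]
top -1 [[-60.6, -148.6, 260.5], [-51.7, -115.5, 266.3], [-42.0, -81.7, 271.3]]
   rail_a [(0.92, [-50.0, -170.0, 254.0]), (0.62, [-46.0, 175.0, 259.0])]
```

apply_moves(plan=[[[0,0.1,0],[0,0,0],1],[[0,0.1,0],[0,0,0],1],[[0,0.1,0],[0,0,0],1],[[0,0.08,0],[0,0,0],1],[[0,0.06,0],[0,0,0],1]])

```text
t: 14.3
eef_pos: [0.6088, -0.0694, 0.2152]
tcp_rot: [3.141, -0.0, 1.68]
contact_force: [-0.2, 0.4, -3.7]
gripper_width: 0.0199
gripper_force: 45.0
```

```bash
python3 -c "
from h import *
st()"
```

```text
unit [-26.5  -0.7 215.2] yaw-u -0.015 F [-0.1  0.4 -3.7] T [-0.1   0.05 -0.03] [ 3.141 -0.     1.68 ]
```

apply_moves(plan=[[[0,0.03,0],[0,0,0],1],[[0,0.03,0],[0,0,0],1],[[0,0.03,0],[0,0,0],1],[[0,0.02,0],[0,0,0],1],[[0,0,0],[0,0,0],1]])

```text
t: 14.8
eef_pos: [0.614, -0.0688, 0.2152]
tcp_rot: [-3.142, -0.0, 1.68]
contact_force: [0.6, 0.7, -3.8]
gripper_width: 0.0197
gripper_force: 45.0
```

```bash
python3 -c "
from h import *
st()"
```

```text
unit [-21.3  -0.7 215.2] yaw-u -0.015 F [ 0.7  0.7 -3.8] T [-0.09  0.02  0.04] [-3.142 -0.     1.68 ]
```

apply_moves(plan=[[[0,0.03,0],[0,0,0],1],[[0,0.02,0],[0,0,0],1],[[0,0.02,0],[0,0,0],1],[[0,0.02,0],[0,0,0],1],[[0,0,0],[0,0,0],1]])

```text
t: 15.3
eef_pos: [0.6185, -0.0683, 0.2152]
tcp_rot: [3.142, -0.0, 1.68]
contact_force: [-0.2, 0.0, -4.7]
gripper_width: 0.0194
gripper_force: 45.0
```

```bash
python3 -c "
from h import *
st()"
```

```text
unit [-16.7  -0.7 215.2] yaw-u -0.0149 F [-0.2  0.1 -4.7] T [-0.09  0.03  0.01] [ 3.142 -0.     1.68 ]
```

apply_moves(plan=[[[0,0.02,0],[0,0,0],1],[[0,0.02,0],[0,0,0],1],[[0,0.02,0],[0,0,0],1],[[0,0,0],[0,0,0],1],[[0,0,0],[0,0,0],1]])

```text
t: 15.8
eef_pos: [0.6214, -0.068, 0.2152]
tcp_rot: [-3.142, -0.0, 1.68]
contact_force: [0.9, 0.2, -3.7]
gripper_width: 0.0195
gripper_force: 45.0
```

```bash
python3 -c "
from h import *
st()"
```

```text
unit [-13.9  -0.8 215.2] yaw-u -0.015 F [ 0.9  0.1 -3.7] T [-0.1   0.03 -0.02] [-3.142 -0.     1.68 ]
```

apply_moves(plan=[[[0,0.02,0],[0,0,0],1],[[0,0.02,0],[0,0,0],1],[[0,0,0],[0,0,0],1],[[0,0,0],[0,0,0],1],[[0,0,0],[0,0,0],1]])

```text
t: 16.3
eef_pos: [0.6233, -0.0678, 0.2152]
tcp_rot: [3.142, -0.0, 1.68]
contact_force: [-0.7, 0.5, -4.5]
gripper_width: 0.0197
gripper_force: 45.0
```

```bash
python3 -c "
from h import *
st()"
```

```text
unit [-11.9  -0.8 215.2] yaw-u -0.015 F [-0.6  0.6 -4.5] T [-0.1   0.06 -0.02] [ 3.142 -0.     1.68 ]
```

apply_moves(plan=[[[0,0.02,0],[0,0,0],1],[[0,0.02,0],[0,0,0],1],[[0,0,0],[0,0,0],1],[[0,0,0],[0,0,0],1],[[0,0,0],[0,0,0],1]])

```text
t: 16.8
eef_pos: [0.6251, -0.0676, 0.2152]
tcp_rot: [-3.141, -0.0, 1.68]
contact_force: [-0.9, -0.1, -3.7]
gripper_width: 0.0196
gripper_force: 45.0
```

```bash
python3 -c "
from h import *
st()"
```

```text
unit [-10.1  -0.9 215.2] yaw-u -0.0149 F [-0.9  0.  -3.7] T [-0.05  0.31  0.11] [-3.141 -0.     1.68 ]
```

apply_moves(plan=[[[0,0.01,0],[0,0,0],1],[[0,0.01,0],[0,0,0],1],[[0,0,0],[0,0,0],1],[[0,0,0],[0,0,0],1],[[0,0,0],[0,0,0],1]])

```text
t: 17.3
eef_pos: [0.6256, -0.0676, 0.2151]
tcp_rot: [-3.14, -0.0, 1.68]
contact_force: [-5.5, -1.2, -2.8]
gripper_width: 0.0197
gripper_force: 45.0
```

```bash
python3 -c "
from h import *
st()"
```

```text
unit [ -9.6  -0.9 215.1] yaw-u -0.0147 F [-5.6 -0.5 -2.8] T [-0.06  0.99  0.36] [-3.14 -0.    1.68]
```

Both back walls touched at x = -9.6 with 5.5 N, and the moment is small, so the skew matches. I'll back off about 1.5 mm and lower.

apply_moves(plan=[[[0,-0.04,0],[0,0,0],1],[[0,0,0],[0,0,0],1],[[0,0,0.06],[0,0,0],1],[[0,0,0.06],[0,0,0],1],[[0,0,0],[0,0,0],1]])

```text
t: 17.8
eef_pos: [0.6247, -0.0675, 0.2086]
tcp_rot: [3.141, -0.0, 1.679]
contact_force: [0.1, 0.3, -2.9]
gripper_width: 0.0198
gripper_force: 45.0
```

```bash
python3 -c "
from h import *
st()"
```

```text
unit [-10.4  -0.8 208.6] yaw-u -0.0154 F [ 0.1  0.3 -2.9] T [-0.09  0.11  0.01] [ 3.141 -0.     1.679]
```

apply_moves(plan=[[[0,-0.015,0],[0,0,0],1],[[0,0,0.03],[0,0,0],1],[[0,0,0.03],[0,0,0],1],[[0,0,0.03],[0,0,0],1],[[0,0,0],[0,0,0],1]])

```text
t: 18.3
eef_pos: [0.6235, -0.0677, 0.2044]
tcp_rot: [-3.141, -0.0, 1.68]
contact_force: [-0.9, 0.8, -4.1]
gripper_width: 0.0196
gripper_force: 45.0
```

```bash
python3 -c "
from h import *
st()"
```

```text
unit [-11.7  -0.8 204.4] yaw-u -0.015 F [-0.8  0.9 -4.1] T [-0.07  0.07 -0.04] [-3.141 -0.     1.68 ]
```

apply_moves(plan=[[[0,0,0.03],[0,0,0],1],[[0,0,0.03],[0,0,0],1],[[0,0,0.03],[0,0,0],1],[[0,0,0],[0,0,0],1],[[0,0,0],[0,0,0],1]])

```text
t: 18.8
eef_pos: [0.6236, -0.0678, 0.2002]
tcp_rot: [-3.142, -0.0, 1.68]
contact_force: [-0.8, 0.6, -3.4]
gripper_width: 0.0195
gripper_force: 45.0
```

```bash
python3 -c "
from h import *
st()"
```

```text
unit [-11.6  -0.9 200.2] yaw-u -0.015 F [-0.8  0.7 -3.4] T [-0.06  0.07  0.03] [-3.142 -0.     1.68 ]
```

apply_moves(plan=[[[0,0,0.03],[0,0,0],1],[[0,0,0.03],[0,0,0],1],[[0,0,0.02],[0,0,0],1],[[0,0,0],[0,0,0],1],[[0,0,0],[0,0,0],1]])

```text
t: 19.3
eef_pos: [0.6236, -0.0677, 0.1962]
tcp_rot: [3.142, -0.0, 1.68]
contact_force: [0.6, -0.1, -4.5]
gripper_width: 0.0196
gripper_force: 45.0
```

```bash
python3 -c "
from h import *
st()"
```

```text
unit [-11.6  -0.8 196.2] yaw-u -0.015 F [ 0.6 -0.2 -4.5] T [-0.09  0.06  0.01] [ 3.142 -0.     1.68 ]
```

apply_moves(plan=[[[0,0,0.02],[0,0,0],1],[[0,0,0.02],[0,0,0],1],[[0,0,0],[0,0,0],1],[[0,0,0],[0,0,0],1],[[0,0,0],[0,0,0],1]])

```text
t: 19.8
eef_pos: [0.6236, -0.0678, 0.1942]
tcp_rot: [3.142, -0.0, 1.68]
contact_force: [0.2, 0.1, -3.3]
gripper_width: 0.0195
gripper_force: 45.0
```

```bash
python3 -c "
from h import *
st()"
```

```text
unit [-11.6  -0.8 194.2] yaw-u -0.015 F [ 0.2  0.1 -3.3] T [-0.05 -0.04  0.06] [ 3.142 -0.     1.68 ]
```

apply_moves(plan=[[[0,0,0.01],[0,0,0],1],[[0,0,0.01],[0,0,0],1],[[0,0,0],[0,0,0],1],[[0,0,0],[0,0,0],1],[[0,0,0],[0,0,0],1]])

```text
t: 20.3
eef_pos: [0.6237, -0.0678, 0.1934]
tcp_rot: [3.141, -0.0, 1.68]
contact_force: [-0.1, 0.2, -2.5]
gripper_width: 0.0199
gripper_force: 45.0
```

```bash
python3 -c "
from h import *
st()"
```

```text
unit [-11.5  -0.9 193.4] yaw-u -0.015 F [-0.   0.2 -2.5] T [0.04 0.07 0.02] [ 3.141 -0.     1.68 ]
```

apply_moves(plan=[[[0,0,0.01],[0,0,0],1],[[0,0,0.01],[0,0,0],1],[[0,0,0],[0,0,0],1],[[0,0,0],[0,0,0],1],[[0,0,0],[0,0,0],1]])

```text
t: 20.8
eef_pos: [0.6238, -0.0678, 0.1927]
tcp_rot: [3.141, 0.0, 1.68]
contact_force: [-0.5, -1.8, 1.9]
gripper_width: 0.0197
gripper_force: 45.0
```

```bash
python3 -c "
from h import *
st()"
```

```text
unit [-11.4  -0.9 192.7] yaw-u -0.0151 F [-0.7 -1.7  1.9] T [0.19 0.22 0.07] [3.141 0.    1.68 ]
```

It is resting on the floors: Fz went from -4 to +2 N. Releasing now.

apply_moves(plan=[[[0,0,0],[0,0,0],-0.2],[[0,0,0],[0,0,0],-0.2],[[0,0,0],[0,0,0],-0.2],[[0,0,0],[0,0,0],-0.2],[[0,0,0],[0,0,0],-0.2]], force=10)

```text
t: 21.3
eef_pos: [0.6236, -0.0677, 0.1921]
tcp_rot: [-3.142, -0.0, 1.68]
contact_force: [0.4, -0.2, 0.4]
gripper_width: 0.0539
gripper_force: 0.0
```

```bash
cat > chk.py <<'E'
from h import *
st()
for c in("scene","top"):
    im,d=robot.capture(c);P=(cloud(c,d)-o)@R*1000
    for s in(1,-1):
        m=(P[...,1]*s>60)&(P[...,1]*s<150)&(abs(P[...,0]+11)<30)&(P[...,2]>215)&(P[...,2]<275)&(im.max(2)<80)
        q=P[m];print(c,s,len(q),np.percentile(q,[2,50,98],axis=0).round(1).tolist() if len(q) else 0)
    print("  ",[(round(r["p"],2),((W(c,r["at"])-o)@R*1000).round(0).tolist()) for r in robot.tip_of(c,"rail_a")[:3]])
E
python3 chk.py
```

```text
unit [-11.6  -0.8 192.1] yaw-u -0.0149 F [ 0.4 -0.2  0.4] T [-0.08  0.02 -0.03] [-3.142 -0.     1.68 ]
scene 1 206 [[-18.0, 97.7, 226.3], [-3.5, 123.2, 243.6], [2.0, 149.0, 247.5]]
scene -1 395 [[-20.0, -148.1, 225.8], [-5.2, -106.3, 242.6], [-1.2, -61.5, 246.8]]
   [(0.96, [-10.0, -7.0, 224.0]), (0.94, [-12.0, -170.0, 236.0]), (0.77, [-6.0, 174.0, 234.0])]
top 1 144 [[-20.9, 61.3, 237.8], [-12.5, 122.1, 245.5], [-2.7, 148.4, 250.7]]
top -1 217 [[-23.6, -148.3, 236.3], [-15.4, -107.0, 243.7], [-5.8, -67.2, 248.1]]
   [(0.6, [-11.0, 176.0, 237.0]), (0.59, [-14.0, -173.0, 232.0])]
```

The rail hangs level with both ends at about 235 mm. I'll retreat straight up.

apply_moves(plan=[[[0,0,-0.2],[0,0,0],-0.2],[[0,0,-0.4],[0,0,0],-0.2],[[0,0,-0.7],[0,0,0],-0.2],[[0,0,-0.7],[0,0,0],-0.2],[[0,0,-0.4],[0,0,0],-0.2]])

```text
t: 22.0
eef_pos: [0.6244, -0.0679, 0.3165]
tcp_rot: [3.136, 0.001, 1.68]
contact_force: [-0.4, -0.8, 0.2]
gripper_width: 0.0547
gripper_force: 0.0
```

```bash
python3 chk.py; python3 -c "
from h import *
im,d=robot.capture('scene');cv2.imwrite('pics/end.png',cv2.resize(im[120:340,200:480,::-1],(763,600)))"
```

```text
unit [-10.8  -1.  316.5] yaw-u -0.015 F [-0.5 -0.7  0.2] T [-0.09  0.06 -0.02] [3.136e+00 1.000e-03 1.680e+00]
scene 1 346 [[-18.0, 62.1, 227.2], [-2.2, 105.5, 243.3], [2.3, 148.4, 247.9]]
scene -1 398 [[-19.7, -147.8, 225.1], [-5.6, -105.9, 242.5], [-1.4, -61.8, 246.2]]
   [(0.74, [-9.0, -5.0, 223.0]), (0.71, [-14.0, -170.0, 236.0]), (0.66, [-8.0, 174.0, 234.0])]
top 1 132 [[-21.3, 61.3, 239.0], [-12.1, 124.0, 245.4], [-2.7, 149.0, 250.2]]
top -1 208 [[-24.1, -148.3, 237.0], [-15.4, -108.7, 243.7], [-6.1, -69.7, 248.3]]
   [(0.9, [-15.0, -172.0, 234.0]), (0.7, [-10.0, 175.0, 238.0])]
```

View pics/end.png

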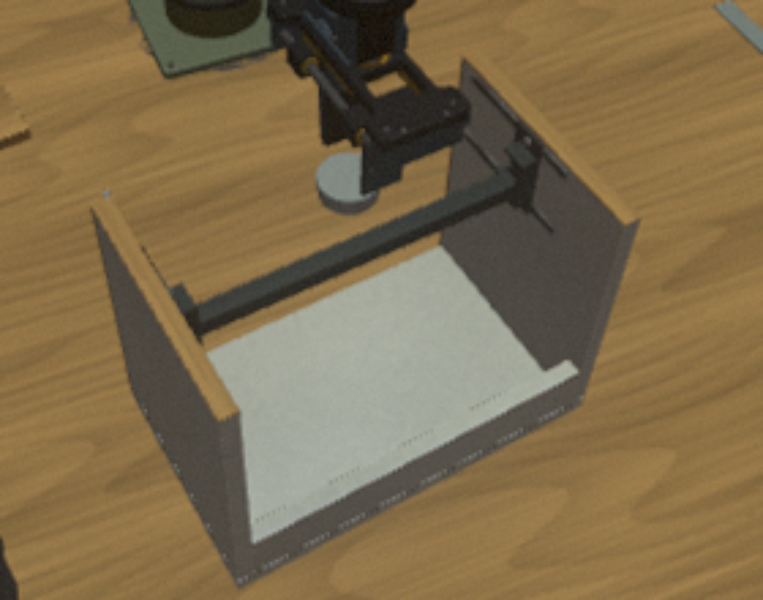

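The rail lies in both brackets, from about (195,320) to (515,185) in the crop, and the gripper is clear above it at about (390,150).

```bash
python3 -c "
from bench import robot
print(robot.finish_job())"
```

```text
the job is handed in; nothing more can be done
None
```

The rail hangs in both hook brackets, both ends at about 235 mm by the cameras, let go with the gripper clear, and the job is handed in after about 22 s; the judge returned no verdict.

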